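Prove the stop cable, then crank the test-stand diesel

ROBOT

A 6-joint arm with a two-finger parallel gripper is mounted at the origin on the work surface. World frame = base frame: x ahead of the robot, y to its left, z up, the work surface at z = 0. Lengths are in m, angles in rad, forces in N, time in s.
With the tool pointing down it reaches from about 0.35 to 0.975 m from the base axis. Payload 4.9 kg.
Tool frame: the origin (TCP) lies at the very end of the fingers, on their centre line; the grasp point (between the pads) lies ctrl.grip_point_offset behind it (ctrl.grip_point_offset is the distance from the TCP to the grasp point, in m); z points along the fingers, y is the line along which they close (so a half turn about z gives the same grasp; the last joint's range is limited). The gripper opens to 85 mm and grips with 20 to 120 N. Pads are 22 mm wide; open, the fingers measure 114 mm over their backs; the gripper's body (76 mm by 85 mm) begins 54 mm behind the grasp point. The pads swing forward as they close: fully open they stand 13 mm farther back than shut.
Start: joints at [-1.469, 0.053, 1.613, -0, 1.476, -0.119], TCP at [0.137, -0.61, 0.231] pointing down, gripper open.
Joint ranges: [-3.01, 3.01], [-1.01, 2.22], [0.06, 2.58], [-1.02, 4.17], [0.09, 2.62], [-3.14, 3.14]. Speed limits (rad/s): [2.57, 2.57, 3.14, 3.14, 3.14, 3.14].

INTERFACE

Orientations are given as a rotation vector (axis times angle).
In Python, from station import ctrl gives the robot as it stands. The module is installed in compiled form; this text tells all that it offers.
- The arm moves only by the tool drive_tool, never from a script. Its argument "steps" is a list of rows, each an object with "translation": the shift along the tool's x, y, z normalised to -1 to 1, where 1 is 4 cm, a list of three; "angular": the turn, a rotation vector about the tool's x, y, z normalised to -1 to 1, where 1 is 8 degrees, a list of three; "gripper": the opening, from 0 (shut) to 1 (fully open). In form: [{"translation": [dx, dy, dz], "angular": [wx, wy, wz], "gripper": gripper}, ...]. A call has 1 to 8 rows; each row shifts and turns the commanded pose from where the row before left it, along the tool's axes as they then stand; what a row does not reach is not made up. A row lasts 1/8 s, in which the tool goes at most 62.5 mm and 10.7 degrees, less where a joint would pass 70% of its speed; a pose out of reach is approached as far as the arm can. A call with a number of a shift or a turn outside -1 to 1 is refused whole. A call with a gripper value outside its range is refused whole. The fingers move at their own pace and stop on an object; "force" is the grip in N (left out, the last holds). Time passes only in rows, so rows that do not move let the fingers close. It gives the time, the measured TCP pose, the force, the opening and the grip force at its end, in the units of the state.
- ctrl.get_obs(): the state, without advancing time (a new reading comes with each control period).
- ctrl.get_image(name): name is "side" or "top" or "wrist"; returns a dict with "color" (384x512x3 uint8, red, green, blue), "depth" (384x512 float32, m along the optical axis (not along the pixel's ray), 0 where there is no reading), "fx", "fy", "cx", "cy" (pixels), "R" (3x3) and "t" (3): a world point X has camera coordinates R X + t. Camera axes: x right, y down, z forward; pixel columns grow to the right and rows downward; lengths in m; the calibration is good to about 2 mm. A picture is of the moment at which its call begins.
- ctrl.finish_job(): hands the job in; it is judged then, once.
The state is a dict: "t": time; "q": joint angles; "dq": joint speeds; "effort": joint torques, N m; "tool_pos": TCP position; "tool_rot": TCP orientation; "contact_force": force on the tool from outside, world axes, zero at the start; "wrist_torque": the same for the moment, N m; "opening": finger opening in m; "grip_force": force on a finger pad.
Only numpy, scipy, OpenCV 4.12 (cv2) and the standard library are available. Lean on these libraries where they do the work, as an engineer would, in place of code of your own. Each camera call takes 0.05 s, during which the arm holds its last target. There are 200 camera calls.

TASK

Crank the diesel on the test trolley from its control desk: first, with the start switch still off, pull the red engine-stop knob fully out and push it fully home again to prove that the stop cable runs free. Then turn the start switch clockwise past accessory (blue dot) to run (amber dot), keep it there about three seconds for the glow plugs to heat, and turn it on to start (red dot); finish still holding it there against its return spring, so that the engine keeps cranking while I bleed the fuel line. Leave the black throttle knob, the emergency stop and everything lying about the bench as they are.

Things in the scene. Friction and masses are not known exactly. Their poses are not given: they have to be found in the camera images.
- console: Grey engine control desk, 300 (x) by 420 (y) mm, fixed on the bench. Origin: centre of its underside; x points from the low front edge (60 mm high, x = -150 mm, towards the robot) to the back, y along the width, z up. Its face rises at 16 degrees, 240 mm up the slope, to a level ledge 126 mm high. Three hand controls 75 mm up the slope at y = +130, 0, -130 mm; behind them flat gauges and lamps.
- stop_grip (a point): Red engine-stop pull knob, left (+y) or middle of the row: round, 30 mm in diameter, 23 mm tall. This point is the centre of its gripping cylinder (10 mm up and down), 34 mm off the face when home, and moves with it. z points out along its rod, square to the face (the way to pull), y along the desk's width. Round the rod below it a 26 mm nut, 8 mm high.
- stop_knob (a joint): Travel of the red knob, m: 0 = fully home, 0.030 = fully out (hard stop 0.031). It clicks at both ends and stays where it is left near them; 7 N at most moves it (detents 4 N, friction 2.5 N).
- switch_grip (a point): Start switch, right (-y) in the row: black wing knob, a bar 50 long, 12 thick, 30 tall (top 42 mm off the face) on a 40 mm barrel whose top is 12 mm off the face. This point: on its axis, 34 mm off the face, where to grip the bar across its thickness; it turns with the switch. z points out along the axis, square to the face; x along the bar to the end with the white pointer line.
- start_switch (a joint): Angle of the start switch, rad, clockwise seen from above: 0 = off (as found), 0.42 = accessory, 0.84 = run, 1.26 = start (hard stop 1.30). It clicks and stays at off, accessory and run (about 0.1 N m from one to the next); beyond run a spring (up to 0.3 N m) drives it back to run as soon as it is let go.
- switch_base: The start switch as a whole, fixed on the desk. Origin: where its axis meets the face; axes parallel to the desk's. Its plate, 88 mm in diameter, has dots 36 mm from the axis, clockwise: white = off, blue = accessory, amber = run, red = start, 0.42 rad apart, evenly about straight up the slope (off is 0.63 rad left of it, start 0.63 rad right).
- throttle_grip (a point): Black throttle pull knob, same shape as the red one, in the other of the left and middle places; found pulled out by 2 to 20 mm. This point is the centre of its gripping cylinder and moves with it. To be left as it is.
- estop (a joint): Red emergency-stop mushroom, 40 mm in diameter, top 29 mm off the face, on a 60 mm yellow square plate behind the start switch (190 mm up the slope, at the desk's y = -140 mm). 0 = out, 0.006 m = pressed. To be left alone.
- spray: Blue spray can, 64 mm in diameter, 194 mm tall, upright to the right of the desk. Origin: centre of its underside.
- oil: Grey and yellow oil bottle, 65 by 105 by 217 mm, upright to the left of the desk. Origin: centre of its underside.
- filter: White and orange spin-on oil filter, 76 mm in diameter, 88 mm tall, upright to the left of the desk. Origin: centre of its underside.
- wrench: Steel wrench 190 mm long lying in front of the desk. Origin: its middle, underside.
- driver: Screwdriver with a red handle, 200 mm long, lying in front of the desk. Origin: its middle, underside.
- plugbox: Small carton of glow plugs, 52 by 95 by 38 mm, on the ledge of the desk. Origin: centre of its underside.
- grease: Jar with a green lid, 68 mm in diameter, 75 mm tall, to the right of the desk. Origin: centre of its underside.

How it is judged:
On the way, in this order (a step that is already met when the one before it is completed fails the run):
1. the red stop knob is pulled fully out (26 mm or more) with the start switch still off (value of joint stop_knob above 0.026 m and value of joint start_switch below 0.2 rad), for 0.2 s.
2. the red stop knob is pushed home again (within 3 mm) with the start switch still off (value of joint stop_knob below 0.003 m and value of joint start_switch below 0.2 rad), for 0.2 s.
3. the start switch stays at run (0.84 +- 0.18 rad) for 2 s, the stop knob home (value of joint start_switch between 0.66 and 1.02 rad and value of joint stop_knob below 0.003 m), for 2 s.
4. the start switch is turned to start (1.14 rad or more) (value of joint start_switch above 1.14 rad), for 0.2 s.
At the end, for the whole second after the job is handed in: The fingers still hold the start switch at start (1.14 rad or more, 1.26 nominal) against its spring, steadily, with more than 1 N of contact, and the red stop knob is home within 3 mm (value of joint start_switch above 1.14 rad and velocity of joint start_switch between -0.1 and 0.1 rad/s and contact force between the fingers and switch_base above 1 N and value of joint stop_knob below 0.003 m); the arm keeps its last pose, push and grip.
It fails at once if the engine is cranked with the stop knob not home (value of joint start_switch above 1.1 rad and value of joint stop_knob above 0.006 m).
It fails at once if the throttle knob is moved by more than 5 mm (distance of throttle_grip from where it was at the start of the episode above 0.005 m).
It fails at once if the emergency stop is pressed (value of joint estop above 0.003 m).
It fails at once if a thing on the bench or the desk is moved by more than 20 mm (distance of any of spray, oil, filter, wrench, driver, plugbox, grease from where it was at the start of the episode above 0.02 m).
It also fails if it takes over 54 s, if anything falls off the work surface, if the arm or the gripper's body presses on something with over 40 N, if the wrist force passes 120 N, or if a joint passes its speed limit or range.

## Working session

There is one attempt and no reset: what is moved stays moved. The work goes in short steps, Python scripts to look and compute and a tool call to move; the robot and the scene stay as the last step left them, time stands still between calls to the robot, and variables do not carry over. Pictures are saved under pics/ and viewed, at most 10 in all, crops included, and the job is handed in when it is done.

Besides the shell and the picture viewer there is one more tool, called as name(argument=value, ...), one argument or row to a line, values as JSON. drive_tool: Moves the arm, as the interface text tells. Its arguments: {"type":"object","properties":{"steps":{"type":"array"},"force":{"type":"number"}},"required":["steps"]}

```bash
mkdir -p pics; cat > h.py <<'E'
import numpy as np, cv2
from station import ctrl
from scipy.spatial.transform import Rotation as Ro
def cloud(im):
    d=im["depth"]; v,u=np.indices(d.shape)
    c=np.stack([(u-im["cx"])/im["fx"]*d,(v-im["cy"])/im["fy"]*d,d],-1)
    return (c-im["t"])@im["R"]
def save(im,n): cv2.imwrite("pics/"+n,im["color"][:,:,::-1])
E
python3 - <<'E'
from h import *
print(ctrl.get_obs(), ctrl.grip_point_offset)
a=[ctrl.get_image(n) for n in ("top","side")]
cv2.imwrite("pics/a.png",cv2.resize(np.hstack([i["color"][:,:,::-1] for i in a]),(800,300)))
save(a[0],"top.png")
for i in a: print(i["fx"],i["cx"],i["cy"],i["R"],-i["R"].T@i["t"])
np.savez("im.npz",top=a[0]["color"],ptop=cloud(a[0]),side=a[1]["color"],pside=cloud(a[1]))
E
```

```text
{'t': 0.0, 'q': array([-1.46897861e+00,  5.33765129e-02,  1.61430937e+00,  5.55125313e-06,
        1.47598935e+00, -1.19031822e-01]), 'dq': array([ 0.00182708,  0.00069576, -0.00049988, -0.00051096,  0.00103331,
        0.00017808]), 'effort': array([-4.35247211e-04, -3.93688023e+01, -3.70176816e+01, -2.05909323e-04,
        6.97641299e-03,  1.16536274e-06]), 'tool_pos': array([ 0.13683   , -0.60919586,  0.23004165]), 'tool_rot': array([-3.12038872e+00, -3.45974744e-01, -3.68111003e-05]), 'contact_force': array([0.66607404, 0.54523722, 0.46969004]), 'wrist_torque': array([-0.01952274, -0.07245025,  0.01222622]), 'grip_force': 0.0, 'opening': 0.085331627132014} 0.0187
351.34163035242926 250.41108205764561 196.35221055258953 [[ 0.01613887 -0.99983786  0.00798739]
 [-0.99088549 -0.01706183 -0.13362198]
 [ 0.1337366  -0.00575808 -0.99100019]] [0.41884695 0.03607193 1.12103841]
428.7775566439703 259.283714801568 199.762866452054 [[-0.85264829 -0.52234347 -0.01217365]
 [-0.26942956  0.45952779 -0.84631077]
 [ 0.44765904 -0.71832549 -0.53255035]] [0.02613761 0.89332712 0.74702334]
```

View pics/top.png

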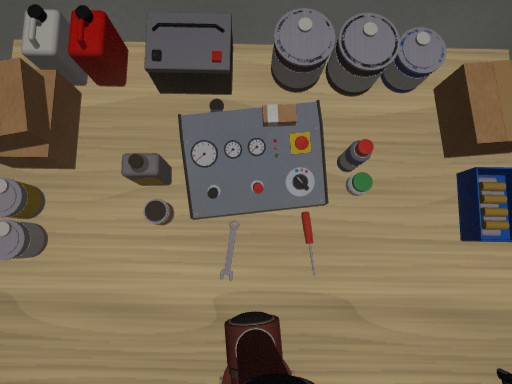

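View pics/a.png

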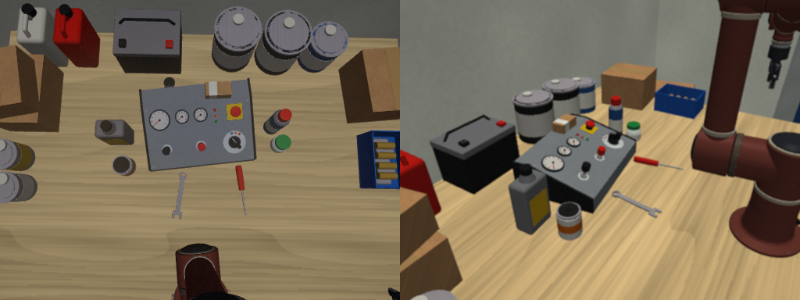

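Top view: red stop knob is in the middle at (258,187), black throttle left at (213,192), start switch right at (300,182), e-stop at (301,143). Side view shows all three controls standing clear of each other.

```bash
python3 - <<'E'
from h import *
z=np.load("im.npz"); c=z["top"].astype(int); P=z["ptop"]
hsv=cv2.cvtColor(z["top"],cv2.COLOR_RGB2HSV)
def fit(Q):
    for k in range(6):
        m=Q.mean(0); n=np.linalg.svd(Q-m,full_matrices=0)[2][2]; n*=np.sign(n[2])
        r=(Q-m)@n; Q=Q[abs(r)<max(.0015,2*np.median(abs(r)))]
    return m,n,len(Q),r.std()
Q=P[125:205,195:320].reshape(-1,3); Q=Q[(Q[:,2]>.05)]
m,n,k,s=fit(Q); print("face",m,n,k,s,"tilt",np.degrees(np.arccos(n[2])),"yaw",np.degrees(np.arctan2(-n[1],-n[0])))
T=ctrl.get_image("top"); C=-T["R"].T@T["t"]
def ray(u,v): return T["R"].T@np.array([(u-T["cx"])/T["fx"],(v-T["cy"])/T["fy"],1])
def hit(u,v,h): d=ray(u,v); return C+d*((m+n*h-C)@n)/(d@n)
sub=np.zeros(hsv.shape[:2],bool); sub[100:220,180:330]=1
H,S,V=[hsv[...,i].astype(int) for i in range(3)]
def blobs(name,mask,h,amin=15):
    N,L,st,ce=cv2.connectedComponentsWithStats((mask&sub).astype(np.uint8))
    for i in range(1,N):
        if st[i,4]>=amin: print(name,st[i],ce[i].round(1),"hit",hit(*ce[i],h).round(4),"depth med",np.median(P[L==i],0).round(4), "height",((np.median(P[L==i],0)-m)@n).round(4))
blobs("red",((H<8)|(H>172))&(S>150)&(V>90),.029)
blobs("yellow",(H>18)&(H<35)&(S>130)&(V>100),.0)
blobs("white",(S<50)&(V>165),0,30)
blobs("black",(V<55),.03,20)
# desk outline from height
g=(P[...,2]>.03)&sub
cv2.imwrite("pics/top_crop.png",cv2.resize(z["top"][95:225,175:335,::-1],(800,650))[:600])
cv2.imwrite("pics/crop2.png",cv2.resize(z["top"][120:220,180:330,::-1],(800,533),interpolation=cv2.INTER_CUBIC))
E
```

```text
face [ 0.62418591 -0.0063421   0.08944232] [-0.28361118 -0.03594237  0.95826554] 3905 0.0010628685442223146 tilt 16.61143462270592 yaw 7.2226568614013535
red [295 136  13  13 133] [301.1 142.4] hit [ 0.7103 -0.113   0.1412] depth med [ 0.7109 -0.1131  0.1394] height 0.0272
red [253 183  10  10  74] [257.6 187.6] hit [0.5818 0.0096 0.1078] depth med [0.5785 0.0091 0.1247] height 0.0462
red [302 212   8   8  57] [305.6 215.6] hit [ 0.5046 -0.1349  0.0795] depth med [ 0.5084 -0.1451  0.0226] height -0.0262
yellow [290 132  21  22 249] [299.1 142.6] hit [ 0.7177 -0.1113  0.1132] depth med [ 0.7165 -0.1057  0.1151] height 0.002
black [210 100  13  11 120] [216.1 104.8] hit [0.8033 0.1309 0.1789] depth med [0.8667 0.1438 0.0062] height -0.154
black [317 100  11 103 194] [322.1 149.6] hit [ 0.6918 -0.1747  0.1345] depth med [ 0.6996 -0.1803  0.1083] height 0.0029
black [180 115  13 103 211] [185.2 168.8] hit [0.6292 0.2189 0.1307] depth med [0.6345 0.2244 0.1043] height 0.0031
black [209 142   9  24  32] [214.2 153.4] hit [0.6732 0.1361 0.1406] depth med [0.6791 0.1376 0.1172] height 0.0059
black [192 158  16   9  20] [198.4 163.6] hit [0.6442 0.1812 0.1337] depth med [0.6472 0.1876 0.11  ] height 0.0062
black [294 175  14  15 148] [300.4 182.1] hit [ 0.6    -0.1153  0.1095] depth med [ 0.6004 -0.1172  0.0949] height 0.016
black [208 188  10  10  82] [212.6 192.6] hit [0.5645 0.1404 0.1086] depth med [0.5599 0.137  0.1354] height 0.0571
```

View pics/crop2.png

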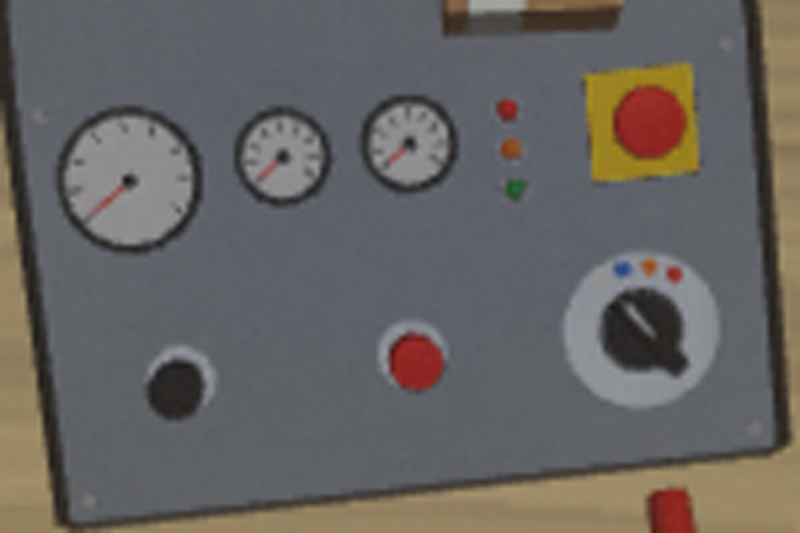

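The crop confirms the pointer is at upper left (off), the switch plate centre is at full-image pixel (300.2,181.9), and red and throttle knobs stand clear. Next I fit the desk pose from these features.

```bash
cat >> h.py <<'E'
from scipy.optimize import least_squares
A=np.radians(16)
def cons(p,s,y,h):  # p=x,y,yaw,dz ; s up slope, h off face
    v=np.array([-.15+s*np.cos(A)-h*np.sin(A),y,.06+s*np.sin(A)+h*np.cos(A)])
    return Ro.from_euler("z",p[2]).apply(v)+[p[0],p[1],p[3]]
def proj(im,X):
    c=im["R"]@X+im["t"]; return np.array([im["fx"]*c[0]/c[2]+im["cx"],im["fy"]*c[1]/c[2]+im["cy"]])
E
python3 - <<'E'
from h import *
T=ctrl.get_image("top");S=ctrl.get_image("side")
hsv=cv2.cvtColor(S["color"],cv2.COLOR_RGB2HSV); H,s,V=[hsv[...,i].astype(int) for i in range(3)]
PS=cloud(S)
N,L,st,ce=cv2.connectedComponentsWithStats((((H<8)|(H>172))&(s>150)&(V>60)).astype(np.uint8))
side={}
for i in range(1,N):
    if st[i,4]>25:
        q=np.median(PS[L==i],0); print(st[i],ce[i].round(1),q.round(3))
        for k,w in dict(red=[.578,.009,.12],es=[.71,-.113,.139]).items():
            if np.linalg.norm(q-w)<.03: side[k]=ce[i]
print(side)
F=[(T,(301.1,142.4),.19,-.14,.027,1),(T,(257.6,187.6),.075,0,.0445,1),(T,(300.2,181.9),.075,-.13,.003,1)]
if "red" in side: F.append((S,side["red"],.075,0,.035,.7))
if "es" in side: F.append((S,side["es"],.19,-.14,.024,.7))
def f(p):
    r=[w*(proj(im,cons(p,s,y,h))-px) for im,px,s,y,h,w in F]
    r.append(proj(T,cons(p,.075,.13,.0445+p[4]))-[212.6,192.6])
    r.append([p[3]/.002,(p[4]-.011)/.002])
    return np.concatenate(r)
r=least_squares(f,[.63,0,.12,0,.01],x_scale=.01)
p=r.x; print(p,np.degrees(p[2])); print(r.fun.round(2))
np.save("p.npy",p)
for n,a in dict(stop=(.075,0,.034),sw=(.075,-.13,.034)).items(): print(n,cons(p,*a).round(4))
PT=cloud(T)
Q=PT[150:175,200:285].reshape(-1,3)
n=Ro.from_euler("z",p[2]).apply([-np.sin(A),0,np.cos(A)])
print("face off",np.median((Q-cons(p,0,0,0))@n), "normal",n)
E
```

```text
[270 122  13  13 148] [275.9 128.2] [ 0.681 -0.268  0.19 ]
[124 155  11   7  62] [129.  157.8] [0.936 0.142 0.194]
[238 154  11   9  80] [243.1 158. ] [ 0.709 -0.106  0.141]
[253 187  10  12  90] [257.4 192.2] [0.577 0.02  0.124]
[391 191  16   6  32] [397.9 193.6] [0.186 0.079 0.269]
[   0  192   52   83 1916] [ 21.6 227.5] [0.931 0.486 0.173]
[300 200  30  12 197] [314.3 205.7] [ 0.47  -0.141  0.023]
[430 269  10  11  31] [434.2 273. ] [ 0.083 -0.024  0.016]
[422 276   9  10  30] [426.  281.4] [0.096 0.018 0.013]
[503 288   9  18  47] [507.  296.1] [-0.079 -0.015  0.016]
[435 290  12  10  29] [440.7 295.3] [0.053 0.055 0.02 ]
[489 304  23  22 130] [501.4 314.7] [-0.077  0.047  0.016]
{'es': array([243.125 , 157.9875]), 'red': array([257.42222222, 192.2       ])}
[6.68733717e-01 2.09182928e-02 1.23015521e-01 3.27485621e-04
 1.09337015e-02] 7.048270181007801
[ 0.57  0.02  0.06 -0.03 -0.26 -0.48  0.12  0.28  0.13  0.33 -0.28  0.2
  0.16 -0.03]
stop [0.5821 0.0102 0.1137]
sw [ 0.5981 -0.1188  0.1137]
face off -1.9098577771224373e-05 normal [-0.2735544  -0.03382222  0.9612617 ]
```

```bash
cat >> h.py <<'E'
def plan(s,y,h,turn=0,pos=True,rot=True):
    """delta from measured pose to grasp point at (s,y,h) on the desk, tool x turned `turn` rad CCW from up-slope; rotation first, then translation in the new tool axes"""
    p=np.load("p.npy"); o=ctrl.get_obs(); g=ctrl.grip_point_offset
    C=Ro.from_euler("z",p[2])*Ro.from_euler("y",-A)
    Rt=C*Ro.from_euler("z",turn)*Ro.from_euler("x",np.pi)
    R0=Ro.from_rotvec(o["tool_rot"]); 
    t=cons(p,s,y,h)+Rt.apply([0,0,g])-o["tool_pos"]
    w=(R0.inv()*Rt).as_rotvec()
    print("t",o["t"],"rot units",(np.degrees(w)/8).round(3),"trans units new axes",(Rt.inv().apply(t)/.04).round(3),"old axes",(R0.inv().apply(t)/.04).round(3))
    print("open",o["opening"],"grip",o["grip_force"],"F tool",R0.inv().apply(o["contact_force"]).round(2))
E
python3 -c "
from h import *
plan(.075,0,.115)"
```

```text
t 0.25 rot units [-0.105  1.998  0.695] trans units new axes [ 11.641 -14.01    4.824] old axes [ 13.827 -12.719   1.443]
open 0.08529131226608772 grip 0.0 F tool [ 0.22  0.91 -0.29]
```

drive_tool(
  steps=[
    {"translation": [0, 0, 0], "angular": [-0.035, 0.666, 0.23], "gripper": 1},
    {"translation": [0, 0, 0], "angular": [-0.035, 0.666, 0.23], "gripper": 1},
    {"translation": [0, 0, 0], "angular": [-0.035, 0.666, 0.23], "gripper": 1},
    {"translation": [0.4, -0.5, 0.1], "angular": [0, 0, 0], "gripper": 1},
    {"translation": [0.55, -0.7, 0.2], "angular": [0, 0, 0], "gripper": 1},
    {"translation": [0.55, -0.7, 0.2], "angular": [0, 0, 0], "gripper": 1},
    {"translation": [0.55, -0.7, 0.2], "angular": [0, 0, 0], "gripper": 1},
    {"translation": [0.55, -0.7, 0.2], "angular": [0, 0, 0], "gripper": 1},
  ],
)

```text
t: 1.25
tool_pos: [0.2301, -0.4642, 0.225]
tool_rot: [-3.089, -0.191, -0.434]
contact_force: [0.4, -0.1, 0.5]
opening: 0.0851
grip_force: 0.0
```

drive_tool(
  steps=[
    {"translation": [0.55, -0.7, 0.2], "angular": [0, 0, 0], "gripper": 1},
    {"translation": [0.55, -0.7, 0.2], "angular": [0, 0, 0], "gripper": 1},
    {"translation": [0.55, -0.7, 0.2], "angular": [0, 0, 0], "gripper": 1},
    {"translation": [0.55, -0.7, 0.2], "angular": [0, 0, 0], "gripper": 1},
    {"translation": [0.55, -0.7, 0.2], "angular": [0, 0, 0], "gripper": 1},
    {"translation": [0.55, -0.7, 0.2], "angular": [0, 0, 0], "gripper": 1},
    {"translation": [0.55, -0.7, 0.2], "angular": [0, 0, 0], "gripper": 1},
    {"translation": [0.55, -0.7, 0.2], "angular": [0, 0, 0], "gripper": 1},
  ],
)

```text
t: 2.25
tool_pos: [0.3878, -0.2189, 0.212]
tool_rot: [-3.09, -0.191, -0.435]
contact_force: [0.5, -1.0, 0.3]
opening: 0.0853
grip_force: 0.0
```

```bash
python3 -c "
from h import *
plan(.075,0,.115)"
```

```text
t 2.25 rot units [ 0.01  -0.002  0.006] trans units new axes [ 4.632 -5.088  2.326] old axes [ 4.636 -5.088  2.321]
open 0.08529412367925975 grip 0.0 F tool [ 0.44  1.05 -0.19]
```

drive_tool(
  steps=[
    {"translation": [0.6, -0.7, 0.3], "angular": [0, 0, 0], "gripper": 1},
    {"translation": [0.6, -0.7, 0.3], "angular": [0, 0, 0], "gripper": 1},
    {"translation": [0.6, -0.7, 0.3], "angular": [0, 0, 0], "gripper": 1},
    {"translation": [0.6, -0.7, 0.3], "angular": [0, 0, 0], "gripper": 1},
    {"translation": [0.6, -0.7, 0.3], "angular": [0, 0, 0], "gripper": 1},
    {"translation": [0.6, -0.7, 0.3], "angular": [0, 0, 0], "gripper": 1},
    {"translation": [0.4, -0.3, 0.2], "angular": [0, 0, 0], "gripper": 1},
    {"translation": [0, 0, 0], "angular": [0, 0, 0], "gripper": 1},
  ],
)

```text
t: 3.25
tool_pos: [0.5398, -0.0187, 0.1784]
tool_rot: [-3.089, -0.195, -0.432]
contact_force: [0.3, -0.7, -0.2]
opening: 0.0852
grip_force: 0.0
```

```bash
python3 -c "
from h import *
plan(.075,0,.115)
w=ctrl.get_image('wrist'); save(w,'w1.png')
p=np.load('p.npy')
print(proj(w,cons(p,.075,0,.0455)),proj(w,cons(p,.075,0,.004)),proj(w,cons(p,.075,-.13,.003)))
hsv=cv2.cvtColor(w['color'],cv2.COLOR_RGB2HSV);H,s,V=[hsv[...,i].astype(int) for i in range(3)]
N,L,st,ce=cv2.connectedComponentsWithStats((((H<8)|(H>172))&(s>150)&(V>60)).astype(np.uint8))
for i in range(1,N):
  if st[i,4]>200: print(st[i],ce[i],np.median(cloud(w)[L==i],0))
print(cons(p,.075,0,.0455), cons(p,.19,-.14,.029))
"
```

```text
t 3.25 rot units [-0.     0.009  0.022] trans units new axes [ 0.648 -0.586  0.312] old axes [ 0.65  -0.584  0.311]
open 0.08516509725249398 grip 0.0 F tool [0.1  0.72 0.28]
[221.4082087  169.64100032] [226.46323842 161.17592972] [366.44721834 161.49203525]
[ 381    0   57   43 1969] [407.97003555  18.17623159] [ 0.70535802 -0.11311467  0.13889928]
[ 205  149   37   40 1129] [223.18511957 168.63241807] [0.57978795 0.00844376 0.12575448]
[0.57897034 0.00981996 0.12473769] [ 0.71037248 -0.11499952  0.14057517]
```

View pics/w1.png

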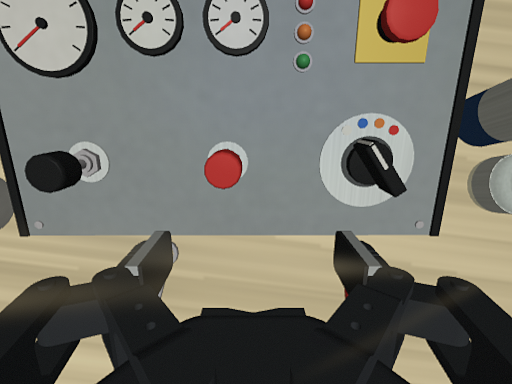

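The wrist view shows the red knob at (223,169), within 2 mm of prediction; the path down is clear.

drive_tool(
  steps=[
    {"translation": [0.33, -0.28, 0.1], "angular": [0, 0, 0.02], "gripper": 1},
    {"translation": [0.33, -0.28, 0.1], "angular": [0, 0, 0], "gripper": 1},
    {"translation": [0, 0, 0.4], "angular": [0, 0, 0], "gripper": 1},
    {"translation": [0, 0, 0.4], "angular": [0, 0, 0], "gripper": 1},
    {"translation": [0, 0, 0.4], "angular": [0, 0, 0], "gripper": 1},
    {"translation": [0, 0, 0.4], "angular": [0, 0, 0], "gripper": 1},
    {"translation": [0, 0, 0.4], "angular": [0, 0, 0], "gripper": 1},
    {"translation": [0, 0, 0], "angular": [0, 0, 0], "gripper": 1},
  ],
)

```text
t: 4.3
tool_pos: [0.5853, 0.0087, 0.0994]
tool_rot: [-3.089, -0.187, -0.429]
contact_force: [0.7, -0.6, 0.0]
opening: 0.0854
grip_force: 0.0
```

```bash
python3 -c "
from h import *
plan(.075,-0.001,.034)"
```

```text
t 4.3 rot units [-0.     0.025 -0.015] trans units new axes [ 0.028 -0.022  0.103] old axes [ 0.029 -0.022  0.103]
open 0.08538407796286751 grip 0.0 F tool [0.57 0.67 0.12]
```

drive_tool(
  steps=[
    {"translation": [0.03, -0.02, 0.1], "angular": [0, 0, 0], "gripper": 0.5},
    {"translation": [0, 0, 0], "angular": [0, 0, 0], "gripper": 0.2},
    {"translation": [0, 0, 0], "angular": [0, 0, 0], "gripper": 0},
    {"translation": [0, 0, 0], "angular": [0, 0, 0], "gripper": 0},
    {"translation": [0, 0, 0], "angular": [0, 0, 0], "gripper": 0},
    {"translation": [0, 0, 0], "angular": [0, 0, 0], "gripper": 0},
    {"translation": [0, 0, 0], "angular": [0, 0, 0], "gripper": 0},
  ],
  force=45,
)

```text
t: 5.18
tool_pos: [0.5884, 0.0113, 0.0993]
tool_rot: [-3.086, -0.187, -0.434]
contact_force: [-3.4, 6.1, 5.0]
opening: 0.0286
grip_force: 44.4
```

```bash
python3 -c "
from h import *
plan(.075,-0.001,.034)"
```

```text
t 5.175 rot units [-0.017 -0.005 -0.016] trans units new axes [-0.055  0.034  0.078] old axes [-0.055  0.034  0.077]
open 0.02864623641586231 grip 44.36340093612671 F tool [-1.14 -6.43 -5.48]
```

drive_tool(
  steps=[
    {"translation": [0, 0, -0.17], "angular": [0, 0, 0], "gripper": 0},
    {"translation": [0, 0, -0.17], "angular": [0, 0, 0], "gripper": 0},
    {"translation": [0, 0, -0.17], "angular": [0, 0, 0], "gripper": 0},
    {"translation": [0, 0, -0.17], "angular": [0, 0, 0], "gripper": 0},
    {"translation": [0, 0, -0.17], "angular": [0, 0, 0], "gripper": 0},
    {"translation": [0, 0, 0], "angular": [0, 0, 0], "gripper": 0},
    {"translation": [0, 0, 0], "angular": [0, 0, 0], "gripper": 0},
  ],
)

```text
t: 6.05
tool_pos: [0.5797, 0.0102, 0.1292]
tool_rot: [-3.085, -0.186, -0.438]
contact_force: [14.0, 7.2, -13.0]
opening: 0.0287
grip_force: 50.8
```

```bash
python3 -c "
from h import *
plan(.075,-0.001,.034)"
```

```text
t 6.05 rot units [-0.016 -0.023 -0.021] trans units new axes [-0.049  0.032  0.858] old axes [-0.052  0.034  0.858]
open 0.02869046429190179 grip 50.78299283981323 F tool [10.57 -5.42 16.64]
```

```bash
cat >> h.py <<'E'
def redh():
    p=np.load("p.npy"); n=Ro.from_euler("z",p[2]).apply([-np.sin(A),0,np.cos(A)])
    for c in ("wrist","side","top"):
        w=ctrl.get_image(c); X=cloud(w); hsv=cv2.cvtColor(w['color'],cv2.COLOR_RGB2HSV);H,s,V=[hsv[...,i].astype(int) for i in range(3)]
        m=((H<8)|(H>172))&(s>150)&(V>40)&(np.linalg.norm(X-cons(p,.075,0,.045),axis=2)<.06)
        if m.sum()>5: print(c,m.sum(),"red top h",np.percentile((X[m]-cons(p,.075,0,0))@n,[50,90]).round(4))
E
python3 -c "
from h import *
redh()"
```

```text
wrist 3233 red top h [0.0774 0.0784]
side 28 red top h [0.0771 0.09  ]
```

drive_tool(
  steps=[
    {"translation": [0, 0, 0.15], "angular": [0, 0, 0], "gripper": 0},
    {"translation": [0, 0, 0.15], "angular": [0, 0, 0], "gripper": 0},
    {"translation": [0, 0, 0.15], "angular": [0, 0, 0], "gripper": 0},
    {"translation": [0, 0, 0.15], "angular": [0, 0, 0], "gripper": 0},
    {"translation": [0, 0, 0.15], "angular": [0, 0, 0], "gripper": 0},
    {"translation": [0, 0, 0.15], "angular": [0, 0, 0], "gripper": 0},
    {"translation": [0, 0, 0], "angular": [0, 0, 0], "gripper": 0},
    {"translation": [0, 0, 0], "angular": [0, 0, 0], "gripper": 0},
  ],
)

```text
t: 7.2
tool_pos: [0.5886, 0.0113, 0.0992]
tool_rot: [-3.086, -0.188, -0.431]
contact_force: [-15.7, 6.3, 18.9]
opening: 0.0287
grip_force: 54.8
```

```bash
python3 -c "
from h import *
plan(.075,-0.001,.034); redh()"
```

```text
t 7.2 rot units [-0.018  0.009 -0.011] trans units new axes [-0.058  0.033  0.074] old axes [-0.058  0.033  0.074]
open 0.02870149430510068 grip 54.761332869529724 F tool [ -9.03  -8.21 -22.16]
wrist 3242 red top h [0.0463 0.0472]
side 27 red top h [0.0475 0.0671]
```

drive_tool(
  steps=[
    {"translation": [0, 0, -0.05], "angular": [0, 0, 0], "gripper": 0},
    {"translation": [0, 0, 0], "angular": [0, 0, 0], "gripper": 1},
    {"translation": [0, 0, 0], "angular": [0, 0, 0], "gripper": 1},
    {"translation": [0, 0, 0], "angular": [0, 0, 0], "gripper": 1},
    {"translation": [0, 0, 0], "angular": [0, 0, 0], "gripper": 1},
    {"translation": [0, 0, 0], "angular": [0, 0, 0], "gripper": 1},
    {"translation": [0, 0, -0.3], "angular": [0, 0, 0], "gripper": 1},
    {"translation": [0, 0, -0.5], "angular": [0, 0, 0], "gripper": 1},
  ],
)

```text
t: 8.35
tool_pos: [0.579, 0.0086, 0.129]
tool_rot: [-3.089, -0.187, -0.432]
contact_force: [0.2, -0.9, -0.1]
opening: 0.0852
grip_force: 0.0
```

drive_tool(
  steps=[
    {"translation": [0, 0, -0.5], "angular": [0, 0, 0], "gripper": 1},
    {"translation": [0, 0, -0.5], "angular": [0, 0, 0], "gripper": 1},
    {"translation": [0, 0, -0.2], "angular": [0, 0, -0.5], "gripper": 1},
    {"translation": [0, 0, 0], "angular": [0, 0, -0.8], "gripper": 1},
    {"translation": [0, 0, 0], "angular": [0, 0, -0.8], "gripper": 1},
    {"translation": [0, 0, 0], "angular": [0, 0, -0.8], "gripper": 1},
    {"translation": [0, 0, 0], "angular": [0, 0, -0.8], "gripper": 1},
    {"translation": [0, 0, 0], "angular": [0, 0, -0.8], "gripper": 1},
  ],
)

```text
t: 9.35
tool_pos: [0.5666, 0.007, 0.1761]
tool_rot: [2.829, 1.119, 0.415]
contact_force: [0.2, 0.0, -0.4]
opening: 0.0853
grip_force: 0.0
```

```bash
python3 -c "
from h import *
plan(.075,-0.129,.115,.63); redh()"
```

```text
t 9.35 rot units [ 0.012 -0.001  0.002] trans units new axes [-1.921  2.549  0.051] old axes [-1.922  2.549  0.054]
open 0.08533857271568732 grip 0.0 F tool [0.08 0.04 0.4 ]
wrist 1199 red top h [0.0467 0.0477]
side 88 red top h [0.0457 0.05  ]
```

drive_tool(
  steps=[
    {"translation": [-0.32, 0.42, 0], "angular": [0, 0, 0], "gripper": 1},
    {"translation": [-0.32, 0.42, 0], "angular": [0, 0, 0], "gripper": 1},
    {"translation": [-0.32, 0.42, 0], "angular": [0, 0, 0], "gripper": 1},
    {"translation": [-0.32, 0.42, 0], "angular": [0, 0, 0], "gripper": 1},
    {"translation": [-0.32, 0.42, 0], "angular": [0, 0, 0], "gripper": 1},
    {"translation": [-0.32, 0.42, 0], "angular": [0, 0, 0], "gripper": 1},
    {"translation": [0, 0, 0], "angular": [0, 0, 0], "gripper": 1},
  ],
)

```text
t: 10.38
tool_pos: [0.5791, -0.1202, 0.1747]
tool_rot: [2.834, 1.109, 0.414]
contact_force: [-0.0, -0.0, -0.5]
opening: 0.0852
grip_force: 0.0
```

```bash
python3 -c "
from h import *
plan(.075,-0.129,.034,.63)
w=ctrl.get_image('wrist'); save(w,'w2.png'); p=np.load('p.npy')
b=np.array([np.cos(.63),np.sin(.63)])
for k in (.025,0,-.025): print(proj(w,cons(p,.075+k*b[0],-.13+k*b[1],.042)).round(1))
for a in (.21,-.21,-.63): print('dot',proj(w,cons(p,.075+.036*np.cos(a),-.13+.036*np.sin(a),.002)).round(1))
"
```

```text
t 10.375 rot units [ 0.01   0.004 -0.049] trans units new axes [0.029 0.02  2.064] old axes [0.03  0.017 2.064]
open 0.08519371312251875 grip 0.0 F tool [-0.15 -0.07  0.45]
[253.9 171.5]
[254.1 203.3]
[254.2 233.1]
dot [270.2 153.9]
dot [283.6 163.7]
dot [291.5 177.9]
```

View pics/w2.png

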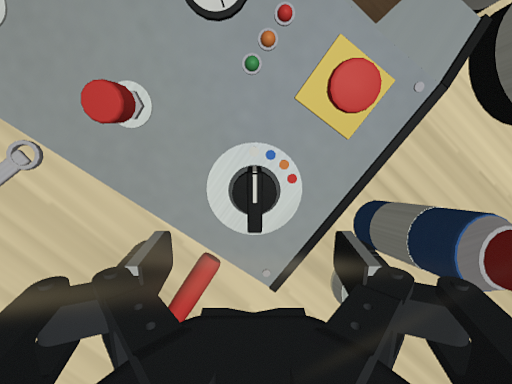

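The wrist view shows the bar vertical in the image at (254,165–232), i.e. across the closing line and centred as predicted; the can at right clears the fingers. Descending.

drive_tool(
  steps=[
    {"translation": [0.03, 0.02, 0.3], "angular": [0, 0, -0.04], "gripper": 1},
    {"translation": [0, 0, 0.4], "angular": [0, 0, 0], "gripper": 1},
    {"translation": [0, 0, 0.4], "angular": [0, 0, 0], "gripper": 1},
    {"translation": [0, 0, 0.4], "angular": [0, 0, 0], "gripper": 1},
    {"translation": [0, 0, 0.3], "angular": [0, 0, 0], "gripper": 1},
    {"translation": [0, 0, 0.2], "angular": [0, 0, 0], "gripper": 0.6},
    {"translation": [0, 0, 0], "angular": [0, 0, 0], "gripper": 0.4},
    {"translation": [0, 0, 0], "angular": [0, 0, 0], "gripper": 0.4},
  ],
)

```text
t: 11.42
tool_pos: [0.6027, -0.1164, 0.0984]
tool_rot: [2.828, 1.121, 0.415]
contact_force: [0.0, 0.7, -0.1]
opening: 0.0341
grip_force: 0.0
```

```bash
python3 -c "
from h import *
plan(.075,-0.129,.035,.63)"
```

```text
t 11.425 rot units [0.012 0.    0.015] trans units new axes [-0.022  0.008  0.042] old axes [-0.022  0.008  0.042]
open 0.034085342816119954 grip 0.0 F tool [ 0.49 -0.49  0.11]
```

drive_tool(
  steps=[
    {"translation": [-0.02, 0, 0.03], "angular": [0, 0, 0], "gripper": 0.2},
    {"translation": [0, 0, 0], "angular": [0, 0, 0], "gripper": 0.1},
    {"translation": [0, 0, 0], "angular": [0, 0, 0], "gripper": 0},
    {"translation": [0, 0, 0], "angular": [0, 0, 0], "gripper": 0},
    {"translation": [0, 0, 0], "angular": [0, 0, 0], "gripper": 0},
    {"translation": [0, 0, 0], "angular": [0, 0, 0], "gripper": 0},
  ],
  force=70,
)

```text
t: 12.18
tool_pos: [0.6029, -0.1175, 0.0975]
tool_rot: [2.826, 1.12, 0.415]
contact_force: [2.0, -4.7, 3.5]
opening: 0.0108
grip_force: 70.0
```

```bash
python3 -c "
from h import *
plan(.075,-0.129,.035,.63);o=ctrl.get_obs();print(o['wrist_torque'],o['q'])"
```

```text
t 12.175 rot units [0.023 0.001 0.016] trans units new axes [-0.001 -0.009  0.019] old axes [-0.001 -0.009  0.019]
open 0.010771765807546707 grip 70.02401947975159 F tool [-1.03  5.39 -2.92]
[-0.6973074  -0.18792001 -0.24925357] [-0.373309   -0.01128198  1.93089092  0.15709885  0.97785219  0.37071319]
```

drive_tool(
  steps=[
    {"translation": [0, 0, 0], "angular": [0, 0, 0.75], "gripper": 0},
    {"translation": [0, 0, 0], "angular": [0, 0, 0.75], "gripper": 0},
    {"translation": [0, 0, 0], "angular": [0, 0, 0.75], "gripper": 0},
    {"translation": [0, 0, 0], "angular": [0, 0, 0.75], "gripper": 0},
    {"translation": [0, 0, 0], "angular": [0, 0, 0.75], "gripper": 0},
    {"translation": [0, 0, 0], "angular": [0, 0, 0.75], "gripper": 0},
    {"translation": [0, 0, 0], "angular": [0, 0, 0.75], "gripper": 0},
    {"translation": [0, 0, 0], "angular": [0, 0, 0.75], "gripper": 0},
  ],
)

```text
t: 13.18
tool_pos: [0.6029, -0.1175, 0.0975]
tool_rot: [-3.065, 0.132, -0.429]
contact_force: [1.7, -5.3, 3.3]
opening: 0.0108
grip_force: 70.0
```

```bash
python3 -c "
from h import *
plan(.075,-0.129,.035,.63-.84);redh()
w=ctrl.get_image('wrist'); save(w,'w3.png')
"
```

```text
t 13.175 rot units [ 0.017 -0.018  0.008] trans units new axes [-0.01  -0.006  0.019] old axes [-0.01  -0.006  0.019]
open 0.010770812654310742 grip 69.97759222984314 F tool [ 3.    4.94 -2.88]
wrist 2419 red top h [0.0439 0.0473]
side 89 red top h [0.0458 0.0504]
top 78 red top h [0.0458 0.0483]
```

View pics/w3.png

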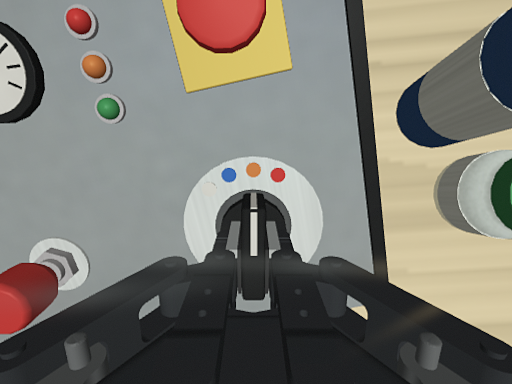

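The pointer line (253,200–250) aims at the amber dot (253,170): switch at run. Hold three seconds.

drive_tool(
  steps=[
    {"translation": [0, 0, 0], "angular": [0, 0, 0], "gripper": 0},
    {"translation": [0, 0, 0], "angular": [0, 0, 0], "gripper": 0},
    {"translation": [0, 0, 0], "angular": [0, 0, 0], "gripper": 0},
    {"translation": [0, 0, 0], "angular": [0, 0, 0], "gripper": 0},
    {"translation": [0, 0, 0], "angular": [0, 0, 0], "gripper": 0},
    {"translation": [0, 0, 0], "angular": [0, 0, 0], "gripper": 0},
    {"translation": [0, 0, 0], "angular": [0, 0, 0], "gripper": 0},
    {"translation": [0, 0, 0], "angular": [0, 0, 0], "gripper": 0},
  ],
)

```text
t: 14.38
tool_pos: [0.6029, -0.1176, 0.0975]
tool_rot: [-3.066, 0.127, -0.429]
contact_force: [1.7, -5.3, 3.3]
opening: 0.0104
grip_force: 70.0
```

drive_tool(
  steps=[
    {"translation": [0, 0, 0], "angular": [0, 0, 0], "gripper": 0},
    {"translation": [0, 0, 0], "angular": [0, 0, 0], "gripper": 0},
    {"translation": [0, 0, 0], "angular": [0, 0, 0], "gripper": 0},
    {"translation": [0, 0, 0], "angular": [0, 0, 0], "gripper": 0},
    {"translation": [0, 0, 0], "angular": [0, 0, 0], "gripper": 0},
    {"translation": [0, 0, 0], "angular": [0, 0, 0], "gripper": 0},
    {"translation": [0, 0, 0], "angular": [0, 0, 0], "gripper": 0},
    {"translation": [0, 0, 0], "angular": [0, 0, 0], "gripper": 0},
  ],
)

```text
t: 15.38
tool_pos: [0.6029, -0.1175, 0.0975]
tool_rot: [-3.066, 0.127, -0.429]
contact_force: [2.2, -5.6, 2.9]
opening: 0.0101
grip_force: 70.0
```

drive_tool(
  steps=[
    {"translation": [0, 0, 0], "angular": [0, 0, 0], "gripper": 0},
    {"translation": [0, 0, 0], "angular": [0, 0, 0], "gripper": 0},
    {"translation": [0, 0, 0], "angular": [0, 0, 0], "gripper": 0},
    {"translation": [0, 0, 0], "angular": [0, 0, 0], "gripper": 0},
    {"translation": [0, 0, 0], "angular": [0, 0, 0], "gripper": 0},
    {"translation": [0, 0, 0], "angular": [0, 0, 0], "gripper": 0},
  ],
)

```text
t: 16.12
tool_pos: [0.6029, -0.1175, 0.0974]
tool_rot: [-3.066, 0.127, -0.429]
contact_force: [2.7, -4.9, 2.5]
opening: 0.0109
grip_force: 70.0
```

drive_tool(
  steps=[
    {"translation": [0, 0, 0], "angular": [0, 0, 0.6], "gripper": 0},
    {"translation": [0, 0, 0], "angular": [0, 0, 0.6], "gripper": 0},
    {"translation": [0, 0, 0], "angular": [0, 0, 0.6], "gripper": 0},
    {"translation": [0, 0, 0], "angular": [0, 0, 0.6], "gripper": 0},
    {"translation": [0, 0, 0], "angular": [0, 0, 0.6], "gripper": 0},
    {"translation": [0, 0, 0], "angular": [0, 0, 0.05], "gripper": 0},
    {"translation": [0, 0, 0], "angular": [0, 0, 0], "gripper": 0},
    {"translation": [0, 0, 0], "angular": [0, 0, 0], "gripper": 0},
  ],
)

```text
t: 17.12
tool_pos: [0.603, -0.1176, 0.0975]
tool_rot: [-2.918, 0.757, -0.399]
contact_force: [1.9, -5.2, 2.5]
opening: 0.0106
grip_force: 70.0
```

```bash
python3 -c "
from h import *
plan(.075,-0.129,.035,.63-1.26);redh()
w=ctrl.get_image('wrist'); save(w,'w4.png')
"
```

```text
t 17.125 rot units [ 0.01  -0.025 -0.002] trans units new axes [-0.013 -0.003  0.019] old axes [-0.013 -0.003  0.019]
open 0.010572664387335937 grip 70.01249670982361 F tool [ 4.7   3.31 -2.04]
side 89 red top h [0.0454 0.05  ]
top 78 red top h [0.0458 0.0487]
```

View pics/w4.png

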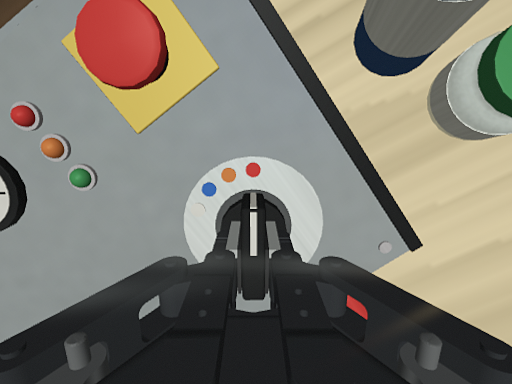

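The pointer now aims at the red dot (253,170) and the bar is firmly gripped; the stop knob is home. Handing in.

```bash
python3 -c "
from h import *
print(ctrl.finish_job())"
```

```text
the job is handed in; nothing more can be done
None
```

I pulled the stop knob fully out and pushed it home, held the switch at run for about three seconds, and handed the job in with the arm gripping it at start; the hand-in returned no verdict.

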